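# Pack the large-sheet and postcard painting kits

## Task

Make up two painting kits from the stock in the middle of the table. The large three-compartment tray gets the large jar and the large tape roll, one in each square compartment (either way round), and the paint tin lying lengthwise in the long compartment; the small two-compartment tray gets the small jar and the small tape roll, one in each compartment (either way round). Set everything down flat on the tray floor, right way up and without dropping it, and leave the mixing dish, the eraser and the china sheep where they are.

Things in the scene. Friction and masses are not known exactly. Their poses are not given: they have to be found in the camera images.
- big_jar: the large screw-top water jar: an upright closed cylinder of white plastic with a black ribbed lid, 62 mm in diameter (lid included), 58 mm high, about 0.11 kg. Origin at the centre of its underside, z up. The lid is the top 17 mm
- small_jar: the small screw-top water jar: the same make, 42 mm in diameter, 44 mm high, about 0.05 kg; the lid is the top 13 mm. Origin at the centre of its underside, z up
- big_roll: the large roll of cream masking tape lying flat: outer diameter 66 mm, hole 44 mm (cardboard core), 25 mm high, about 0.07 kg. Origin at the centre of its underside, z up
- small_roll: the small roll of cream masking tape lying flat: outer diameter 46 mm, hole 26 mm (cardboard core), 25 mm high, about 0.04 kg. Origin at the centre of its underside, z up
- tin: the closed flat steel paint tin lying flat: 140 mm long along its own x, 54 mm wide along its y (the upper half 52 mm), 24 mm high, about 0.17 kg. Origin at the centre of its underside, z up. Small hinge barrels and a clasp stand out 3 mm on its long sides in looks only
- large_tray: large shallow wooden kit tray, fixed; 186 mm along its x, 196 mm along y; floor and walls 4 mm thick, wall tops 14 mm above the table. Origin: centre of its underside, z up. Two square compartments, 92 x 92 mm inside, side by side: centres x = -43 mm, y = -48 and +48 mm. Long compartment, 82 mm (x) by 188 mm (y) inside: centre x = +48 mm, y = 0
- small_tray: the small shallow wooden kit tray with two compartments, fixed to the table: 76 mm along its x, 148 mm along its y; floor 4 mm thick, walls 4 mm thick, their tops 14 mm above the table. Origin at the centre of its underside, z up. The two square compartments, 68 x 68 mm inside, have their centres at x = 0, y = -36 and +36 mm
- dish: white porcelain mixing dish, an open bowl 72 mm across the rim and 22 mm high, standing among the stock; it stays where it is. Origin at the centre of its underside
- eraser: block eraser in a card sleeve, about 44 x 22 x 13 mm, lying beyond the stock; it stays where it is. Origin in the middle of its underside
- sheep: blue and white china sheep, about 85 mm long along its x, 50 mm wide and 65 mm high, standing beyond the stock; it stays where it is. Origin on the table under its body
Not all that is in view belongs to the job. What is shaped like the big_roll but blue is not meant.

How it is judged:
By the outcome, as a careful person would: the job done as asked, in the order asked, and still so for the second after the job is handed in, with the robot touching nothing.
It also fails if it takes over 136 s, if anything falls off the work surface, if the arm or the gripper's body presses on something with over 40 N, if the wrist force passes 120 N, or if a joint passes its speed limit or range.

## Robot

A 6-joint arm with a two-finger parallel gripper is mounted at the origin on the work surface. World frame = base frame: x ahead of the robot, y to its left, z up, the work surface at z = 0. Lengths are in m, angles in rad, forces in N, time in s.
With the tool pointing down it reaches from about 0.25 to 0.725 m from the base axis. Payload 4 kg.
Tool frame: the origin (TCP) lies midway between the tips of the shut fingers; the grasp point (between the pads) lies 19 mm behind it; z points along the fingers, y is the line along which they close (so a half turn about z gives the same grasp; the last joint's range is limited). The gripper opens to 85 mm and grips with 20 to 120 N. Pads are 22 mm wide; open, the fingers measure 114 mm over their backs; the gripper's body (76 mm by 85 mm) begins 54 mm behind the grasp point. The pads swing forward as they close: fully open they stand 13 mm farther back than shut.
Start: joints at [1.25, 0.241, 0.005, 1.335, 0, 1.571], TCP at [0.158, 0.474, 0.231] pointing down, gripper open.
Joint ranges: [-2.72, 2.72], [-1.05, 1.87], [-1.09, 1.28], [-1.99, 2.15], [-1.42, 1.44], [-3.14, 3.14]. Speed limits (rad/s): [2.79, 2.79, 3.14, 3.14, 3.14, 3.14].

## Interface

Orientations are given as a unit quaternion [x, y, z, w].
In Python, from workcell import get_obs, camera, job_done, silhouettes gives the robot as it stands. The module is installed in compiled form; this text tells all that it offers.
- The arm moves only by the tool drive_tool, never from a script. Its argument "increments" is a list of rows, each a list of 3 entries, a list of its own where there are three numbers: the shift along the world's x, y, z in mm, then the turn, a rotation vector about the world's x, y, z in degrees, then the opening, from 0 (shut) to 1 (fully open). A call has 1 to 8 rows; each row shifts and turns the commanded pose from where the row before left it; what a row does not reach is not made up. A row lasts 1/12 s, in which the tool goes at most 41.7 mm and 7.16 degrees, less where a joint would pass 70% of its speed; a pose out of reach is approached as far as the arm can. A call is refused whole if a number of a shift passes 41.7 or a number of a turn 7.16, either way. A call with a gripper value outside its range is refused whole. The fingers move at their own pace and stop on an object; the grip force is fixed at half the most. Time passes only in rows, so rows that do not move let the fingers close. It gives the time, the measured TCP pose, the force, the opening and the grip force at its end, in the units of the state.
- get_obs(): the state, without advancing time (a new reading comes with each control period).
- camera(name): name is "side" or "top"; returns a dict with "image" (480x640x3 uint8, red, green, blue), "K" (3x3 intrinsics, pixels), "k1" (the pictures are not rectified: a ray, as slopes to the right and down, at radius r is drawn at 1 + k1 r^2 times it, then the intrinsics apply), "view" (4x4, takes a point from world to camera coordinates). Camera axes: x right, y down, z forward; pixel columns grow to the right and rows downward; lengths in m; the calibration is good to about 2 mm. A picture is of the moment at which its call begins. There is no depth.
- job_done(): hands the job in; it is judged then, once.
Trained networks look in a picture, given as the dict that the camera call returned (one of the last four; its "shot" number tells which), for a name from the list of things; names that differ only in an ending like _2 or _b are one class to them, and where a whole thing is asked for, a point or a joint stands for the part that bears it (a point fixed in the world has none). Each returns a list of dicts, best first, with "conf" (0 to 1); they miss things now and then, are a little off and sometimes report something else, mostly with a low value. They report only what shows in the picture. A call takes as long as a camera call. They do not tell look-alikes from the thing itself.
- silhouettes(query, picture): "region" (480x640 bool, what is visible of it) and "bbox" ([left, top, right, bottom] in pixels, round what is visible of it).
The state is a dict: "clock": time; "joint_pos": joint angles; "joint_vel": joint speeds; "tau": joint torques, N m; "eef_pos": TCP position; "tool_rot": TCP orientation; "ft_force": force on the tool from outside, world axes, zero at the start; "ft_torque": the same for the moment, N m; "grip_width": finger opening in m; "grasp_force": force on a finger pad.
Only numpy, scipy, OpenCV 4.12 (cv2) and the standard library are available. Lean on these libraries where they do the work, as an engineer would, in place of code of your own. Each camera call takes 0.05 s, during which the arm holds its last target. There are 200 camera calls.

## Working session

There is one attempt and no reset: what is moved stays moved. The work goes in short steps, Python scripts to look and compute and a tool call to move; the robot and the scene stay as the last step left them, time stands still between calls to the robot, and variables do not carry over. Pictures are saved under pics/ and viewed, at most 14 in all, crops included, and the job is handed in when it is done.

Besides the shell and the picture viewer there is one more tool, called after ">>>" by a JSON object that holds its "api" and its "payload", one argument or row to a line. drive_tool: Moves the arm, as the interface text tells. Its arguments: {"type":"object","properties":{"increments":{"type":"array"}},"required":["increments"]}

```bash
mkdir -p pics; cat > h.py <<'E'
import numpy as np, cv2
from workcell import *
def save(c,n): cv2.imwrite('pics/'+n+'.png',c['image'][:,:,::-1])
def dist(c): return np.array([c['k1'],0,0,0,0.])
def rays(c,uv):
    uv=np.array(uv,float).reshape(-1,1,2)
    n=cv2.undistortPoints(uv,np.array(c['K'],float),dist(c)).reshape(-1,2)
    V=np.array(c['view']);R=V[:3,:3];t=V[:3,3]
    return -R.T@t,np.c_[n,np.ones(len(n))]@R
def toz(c,uv,z):
    o,d=rays(c,uv); s=(z-o[2])/d[:,2]; return o+s[:,None]*d
def proj(c,P):
    V=np.array(c['view']); return cv2.projectPoints(np.array(P,float),cv2.Rodrigues(V[:3,:3])[0],V[:3,3],np.array(c['K'],float),dist(c))[0].reshape(-1,2)
E
python3 - <<'E'
from h import *
for n in('top','side'):
    c=camera(n);save(c,n+'0');print(n,c['k1'],np.round(rays(c,[[320,240]]),3))
    for q in 'big_jar small_jar big_roll small_roll tin large_tray small_tray dish eraser sheep'.split():
        for s in silhouettes(q,c): print(q,round(s['conf'],2),s['bbox'])
E
```

```text
Traceback (most recent call last):
ValueError: setting an array element with a sequence. The requested array has an inhomogeneous shape after 1 dimensions. The detected shape was (2,) + inhomogeneous part.
```

View pics/top0.png

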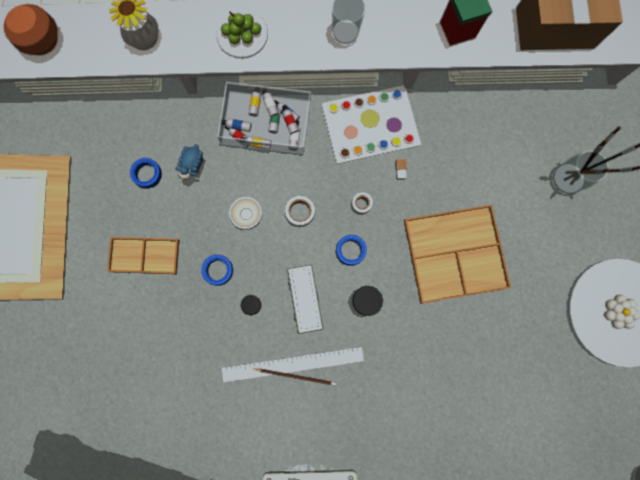

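The top view shows the tin at (305,299), big jar at (367,300), small jar at (251,305), big roll at (300,211), small roll at (362,203), dish at (245,212), small tray at (144,255) and large tray at (457,254). Blue rolls, the look-alikes, are at (351,250), (217,270) and (145,173).

```bash
cat > m.py <<'E'
from h import *
import sys
H=dict(big_jar=.058,small_jar=.044,big_roll=.025,small_roll=.025,tin=.024,large_tray=.014,small_tray=.014,dish=.022,eraser=.013,sheep=.03)
E
python3 - <<'E'
from m import *
print(get_obs())
for n in('top','side'):
    c=camera(n);save(c,n+'1');o,d=rays(c,[[320,240]]);print(n,c['k1'],np.round(o,3),np.round(d,3))
    for q in H:
        for s in silhouettes(q,c):
            cs,_=cv2.findContours(s['region'].astype('u1'),0,1); k=max(cs,key=cv2.contourArea)
            P=toz(c,k.reshape(-1,2),H[q])[:,:2]*1000
            print(q,round(s['conf'],2),np.array(s['bbox']).astype(int),np.round(cv2.minEnclosingCircle(P.astype('f4'))[0],0),[np.round(x,1) for x in cv2.minAreaRect(P.astype('f4'))])
E
```

```text
{'clock': 0.05, 'joint_pos': array([1.25001717e+00, 2.41434494e-01, 3.75738355e-03, 1.33520630e+00,
       4.28102735e-06, 1.57079956e+00]), 'joint_vel': array([-0.00036596,  0.0006881 ,  0.00241383, -0.00040398,  0.00034326,
        0.00137553]), 'tau': array([-1.04979910e-03, -3.73493493e+01,  2.53290921e+01,  1.10093513e-02,
       -8.23846608e-05,  5.14045894e-06]), 'eef_pos': array([0.15745663, 0.47390801, 0.23041487]), 'tool_rot': array([ 1.59704311e-01,  9.87164345e-01, -1.02980841e-03, -1.68768225e-04]), 'ft_force': array([-0.59962325, -0.13035979,  0.37138756]), 'ft_torque': array([ 0.06023642, -0.02488849, -0.00313783]), 'grasp_force': 0.0, 'grip_width': 0.08528010221916296}
top -0.017320889454173503 [ 0.41  -0.005  1.094] [[ 0.148 -0.027 -0.989]]
big_jar 0.72 [350 285 382 314] [ 438. -128.] [array([ 438.4, -127.2]), array([59.6, 56.9]), np.float64(88.5)]
big_jar 0.55 [178 144 200 181] [742. 241.] [array([741.1, 239.6]), array([52.8, 83.8]), np.float64(70.8)]
small_jar 0.84 [242 294 260 316] [434. 114.] [array([434.9, 113.9]), array([43.6, 41. ]), np.float64(88.5)]
big_roll
[... 1975 characters left out ...]
137.2]), array([58.1, 48.4]), np.float64(69.7)]
small_roll 0.72 [426 325 456 347] [ 722. -231.] [array([ 721.9, -231.6]), array([47.6, 27.5]), np.float64(3.5)]
large_tray 0.59 [278 360 450 480] [ 535. -335.] [array([ 535.3, -333. ]), array([188.8, 198.7]), np.float64(8.0)]
small_tray 0.85 [225 131 271 182] [549. 342.] [array([547.8, 341.9]), array([168. ,  76.5]), np.float64(86.9)]
dish 0.62 [299 195 332 219] [635. 125.] [array([635. , 125.1]), array([70.2, 67.5]), np.float64(69.7)]
eraser 0.82 [424 327 454 345] [ 725. -225.] [array([ 725.8, -224.5]), array([29.6, 50.4]), np.float64(86.1)]
sheep 0.91 [327 140 365 171] [744. 246.] [array([746.9, 246. ]), array([99.1, 80.8]), np.float64(69.8)]
```

View pics/side1.png

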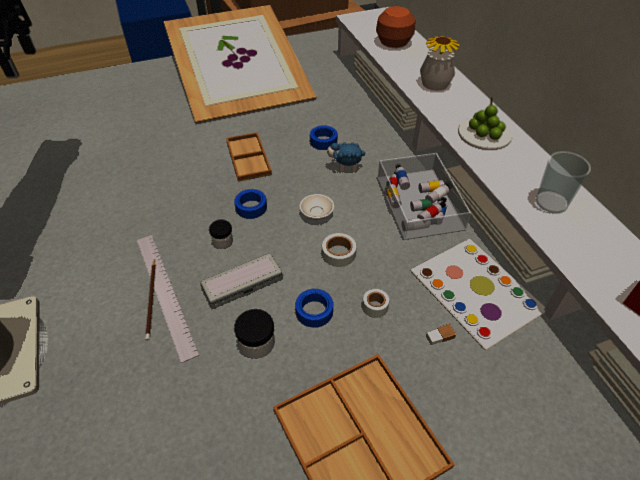

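The side view shows the same layout: the big jar at (255,333), tin at (240,280), small jar at (221,234) and the large tray at the lower right. I'll refine the poses with a two-view silhouette fit.

```bash
cat > fit.py <<'E'
from m import *
from scipy.optimize import minimize
a=np.linspace(0,2*np.pi,40)
def cyl(r,h): return np.array([[r*np.cos(t),r*np.sin(t),z] for t in a for z in(0,h)])
def box(l,w,h): return np.array([[x*l/2,y*w/2,z] for x in(-1,1) for y in(-1,1) for z in(0,h)])
S=dict(big_jar=(cyl(31,58),438,-128,0),small_jar=(cyl(21,44),435,114,0),big_roll=(cyl(33,25),635,8,0),small_roll=(cyl(23,25),650,-128,0),dish=(cyl(36,22),636,127,0),
 tin=(box(140,54,24),446,1,8.3),large_tray=(box(186,196,14),535,-331,8),small_tray=(box(76,148,14),549,351,-3.5))
def place(pts,p):
    t=np.deg2rad(p[2]);R=np.array([[np.cos(t),-np.sin(t),0],[np.sin(t),np.cos(t),0],[0,0,1]])
    return (pts@R.T+[p[0],p[1],p[3] if len(p)>3 else 0])/1000
def mask(c,P):
    m=np.zeros((1920,2560),'u1');h=cv2.convexHull(((proj(c,P)+.5)*4).astype('f4'))
    cv2.fillConvexPoly(m,h.round().astype(int),255);return cv2.resize(m,(640,480),interpolation=cv2.INTER_AREA)/255.
def fit(q,cams,z=0,only=None):
    pts,x,y,t=S[q];obs=[]
    for c in cams:
        best=[]
        for s in silhouettes(q,c):
            m=s['region'].astype(float);k=mask(c,place(pts,(x,y,t,z)));best.append((np.minimum(m,k).sum()/np.maximum(m,k).sum(),m))
        if best:
            b=max(best,key=lambda v:v[0])
            if b[0]>.4: obs.append((c,b[1]))
    f=lambda p:sum(np.abs(mask(c,place(pts,(*(p if len(p)>2 else (*p,0)),z)))-m).sum()/m.sum() for c,m in obs)
    p0=np.array([x,y,t] if len(pts)==8 else [x,y],float)
    sim=np.vstack([p0]+[p0+e for e in np.eye(len(p0))*4])
    r=minimize(f,p0,method='Nelder-Mead',options=dict(initial_simplex=sim,xatol=.05,fatol=1e-5))
    return r.x,r.fun/max(len(obs),1),len(obs)
E
python3 - <<'E'
from fit import *
cs=[camera('top'),camera('side')]
for q in S:
    print(q,*[(np.round(r[0],1),round(r[1],3),r[2]) for r in (fit(q,cs),fit(q,cs[:1]),fit(q,cs[1:]))])
E
```

```text
big_jar (array([ 438.1, -127.5]), np.float64(0.078), 2) (array([ 438.2, -127.9]), np.float64(0.05), 1) (array([ 437.2, -125.1]), np.float64(0.091), 1)
small_jar (array([435.4, 116.2]), np.float64(0.124), 2) (array([436.5, 116.1]), np.float64(0.078), 1) (array([434.3, 118.2]), np.float64(0.145), 1)
big_roll (array([636.9,   8.4]), np.float64(0.343), 2) (array([636.9,   8.5]), np.float64(0.514), 1) (array([636.4,   7.9]), np.float64(0.17), 1)
small_roll (array([ 651.5, -128.4]), np.float64(0.136), 2) (array([ 651.5, -128.4]), np.float64(0.16), 1) (array([ 651.3, -128.9]), np.float64(0.109), 1)
dish (array([637.3, 128.7]), np.float64(0.253), 2) (array([639.5, 127.6]), np.float64(0.144), 1) (array([640.9, 142.4]), np.float64(0.33), 1)
tin (array([445.7,   2. ,   8.3]), np.float64(0.059), 2) (array([446.7,   1.5,   8.1]), np.float64(0.064), 1) (array([445.3,   2.4,   8.5]), np.float64(0.041), 1)
large_tray (array([ 536.1, -331.3,    8.2]), np.float64(0.016), 2) (array([ 536.9, -331.1,    8.3]), np.float64(0.018), 1) (array([ 535.6, -331.5,    8.2]), np.float64(0.012), 1)
small_tray (array([549.4, 353.1,  -3.2]), np.float64(0.038), 2) (array([549.6, 353.1,  -3.4]), np.float64(0.033), 1) (array([549. , 352.5,  -2.9]), np.float64(0.035), 1)
```

>>> {"api": "drive_tool", "payload": {
  "increments": [
    [[17,-37,0],[0,0,-4],1],
    [[17,-37,0],[0,0,-4],1],
    [[17,-37,0],[0,0,-4],1],
    [[17,-37,0],[0,0,-4],1],
    [[17,-37,0],[0,0,-4],1],
    [[17,-37,0],[0,0,-4],1],
    [[17,-37,0],[0,0,-4],1],
    [[17,-37,0],[0,0,-4],1]
  ]
}}

```text
clock: 3.52
eef_pos: [0.2939, 0.1768, 0.2316]
tool_rot: [0.427, 0.904, 0.0, 0.0]
ft_force: [1.5, -0.6, -0.0]
grip_width: 0.0853
grasp_force: 0.0
```

>>> {"api": "drive_tool", "payload": {
  "increments": [
    [[17,-37,0],[0,0,-4],1],
    [[17,-37,0],[0,0,-4],1],
    [[17,-37,0],[0,0,-4],1],
    [[17,-37,0],[0,0,-4],1],
    [[17,-37,0],[0,0,-4],1],
    [[17,-37,0],[0,0,-4],1],
    [[17,-37,0],[0,0,-4],1],
    [[17,-37,0],[0,0,-4],1]
  ]
}}

```text
clock: 4.18
eef_pos: [0.4301, -0.1197, 0.2315]
tool_rot: [0.66, 0.751, 0.0, 0.0]
ft_force: [0.8, 0.9, 1.0]
grip_width: 0.0853
grasp_force: 0.0
```

>>> {"api": "drive_tool", "payload": {
  "increments": [
    [[8,-9,-20],[0,0,0],1],
    [[0,0,-35],[0,0,0],1],
    [[0,0,-35],[0,0,0],1],
    [[0,0,0],[0,0,0],1],
    [[0,0,0],[0,0,0],1]
  ]
}}

```text
clock: 4.6
eef_pos: [0.4359, -0.1261, 0.1401]
tool_rot: [0.659, 0.752, -0.001, -0.002]
ft_force: [0.6, -0.1, 0.7]
grip_width: 0.0852
grasp_force: 0.0
```

>>> {"api": "drive_tool", "payload": {
  "increments": [
    [[2,-1,-35],[0,0,0.7],1],
    [[0,0,-35],[0,0,0],1],
    [[0,0,-35],[0,0,0],1],
    [[0,0,-20],[0,0,0],1],
    [[0,0,-3],[0,0,0],1],
    [[0,0,0],[0,0,0],0.4],
    [[0,0,0],[0,0,0],0.2],
    [[0,0,0],[0,0,0],0]
  ]
}}

```text
clock: 5.27
eef_pos: [0.4424, -0.1282, 0.0162]
tool_rot: [0.654, 0.757, 0.001, 0.003]
ft_force: [-0.1, 0.9, 4.4]
grip_width: 0.0605
grasp_force: 64.8
```

>>> {"api": "drive_tool", "payload": {
  "increments": [
    [[0,0,0],[0,0,0],0],
    [[0,0,0],[0,0,0],0],
    [[0,0,0],[0,0,0],0]
  ]
}}

```text
clock: 5.52
eef_pos: [0.4423, -0.1282, 0.0161]
tool_rot: [0.654, 0.757, 0.001, 0.003]
ft_force: [-0.5, 0.9, 7.7]
grip_width: 0.0607
grasp_force: 65.1
```

>>> {"api": "drive_tool", "payload": {
  "increments": [
    [[0,0,20],[0,0,0],0],
    [[0,0,35],[0,0,0],0],
    [[0,0,15],[0,0,0],0],
    [[9,-37,0],[0,0,0],0],
    [[9,-37,0],[0,0,0],0],
    [[9,-37,0],[0,0,0],0],
    [[9,-37,0],[0,0,0],0],
    [[9,-37,0],[0,0,0],0]
  ]
}}

```text
clock: 6.18
eef_pos: [0.4856, -0.3146, 0.0852]
tool_rot: [0.654, 0.757, 0.0, 0.001]
ft_force: [0.3, 0.4, -0.1]
grip_width: 0.0607
grasp_force: 65.3
```

>>> {"api": "drive_tool", "payload": {
  "increments": [
    [[9,-37,0],[0,0,0],0],
    [[6,-34,0],[0,0,0],0],
    [[0,0,0],[0,0,0],0],
    [[0,0,0],[0,0,0],0],
    [[0,0,0],[0,0,0],0]
  ]
}}

```text
clock: 6.6
eef_pos: [0.4994, -0.3834, 0.0838]
tool_rot: [0.654, 0.756, 0.0, -0.0]
ft_force: [0.1, 0.3, -0.8]
grip_width: 0.0612
grasp_force: 65.3
```

```bash
cat > chk.py <<'E'
from fit import *
q,x,y,z=sys.argv[1],*map(float,sys.argv[2:5])
S[q]=(S[q][0],x,y,float(sys.argv[5]) if len(sys.argv)>5 else 0)
cs=[camera('top'),camera('side')]
pts=S[q][0];obs=[]
e=get_obs();print('eef',np.round(e['eef_pos']*1000,1),'psi',np.round(np.rad2deg(2*np.arctan2(e['tool_rot'][1],e['tool_rot'][0])-np.pi/2),1),e['ft_force'].round(1),e['grip_width'].round(4))
for i in range(2):
    r=fit(q,cs[i:i+1],z);print(['top','side'][i],np.round(r[0],1),round(r[1],3),r[2])
save(cs[1],'chk')
E
python3 chk.py big_jar 502 -385 66
```

```text
Traceback (most recent call last):
  File "chk.py", line 6, in <module>
    e=get_obs();print('eef',np.round(e['eef_pos']*1000,1),'psi',np.round(np.rad2deg(2*np.arctan2(e['tool_rot'][1],e['tool_rot'][0])-np.pi/2),1),e['ft_force'].round(1),e['grip_width'].round(4))
                                                                                                                                                                       ^^^^^^^^^^^^^^^^^^^^^
AttributeError: 'float' object has no attribute 'round'
```

>>> {"api": "drive_tool", "payload": {
  "increments": [
    [[1,-1,-25],[0,0,0],0],
    [[0,0,-25],[0,0,0],0],
    [[0,0,-10],[0,0,0],0],
    [[0,0,0],[0,0,0],0],
    [[0,0,0],[0,0,0],0]
  ]
}}

```text
clock: 7.12
eef_pos: [0.5006, -0.3835, 0.0235]
tool_rot: [0.654, 0.757, 0.0, -0.0]
ft_force: [1.5, -0.3, -1.1]
grip_width: 0.0612
grasp_force: 65.6
```

```bash
sed -i "s/e\['grip_width'\].round(4)/round(e['grip_width'],4)/" chk.py; python3 chk.py big_jar 502 -385 7
```

```text
eef [ 501.6 -384.6   24.8] psi 8.4 [ 1.1  0.6 -0.3] 0.0609
top [ 498.6 -360.7] 0.888 1
side [ 502. -385.] 0.0 0
```

View pics/chk.png

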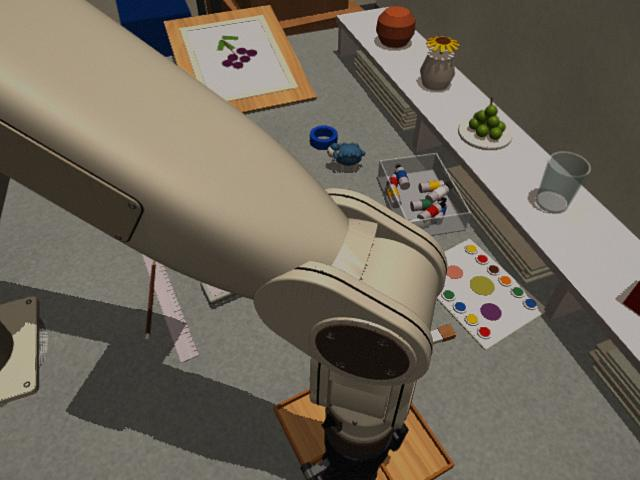

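The arm hides the tray: the gripper is at (345,450) over the near part. I'll set the jar down by force.

>>> {"api": "drive_tool", "payload": {
  "increments": [
    [[0,0,-1],[0,0,0],0],
    [[0,0,-1],[0,0,0],0],
    [[0,0,-1],[0,0,0],0],
    [[0,0,0],[0,0,0],0],
    [[0,0,0],[0,0,0],0]
  ]
}}

```text
clock: 7.73
eef_pos: [0.5005, -0.3845, 0.0202]
tool_rot: [0.654, 0.756, -0.0, -0.0]
ft_force: [-0.0, -0.1, -1.1]
grip_width: 0.0606
grasp_force: 65.6
```

>>> {"api": "drive_tool", "payload": {
  "increments": [
    [[0,0,-1],[0,0,0],0],
    [[0,0,0],[0,0,0],0],
    [[0,0,0],[0,0,0],0]
  ]
}}

```text
clock: 7.98
eef_pos: [0.5007, -0.3847, 0.0199]
tool_rot: [0.654, 0.756, -0.0, 0.0]
ft_force: [-2.0, 0.0, 3.8]
grip_width: 0.0607
grasp_force: 66.0
```

>>> {"api": "drive_tool", "payload": {
  "increments": [
    [[0,0,-1],[0,0,0],0],
    [[0,0,0],[0,0,0],0],
    [[0,0,0],[0,0,0],0]
  ]
}}

```text
clock: 8.23
eef_pos: [0.5007, -0.3849, 0.0198]
tool_rot: [0.654, 0.756, -0.0, 0.001]
ft_force: [-2.9, 1.7, 8.3]
grip_width: 0.0607
grasp_force: 66.5
```

>>> {"api": "drive_tool", "payload": {
  "increments": [
    [[0,0,1],[0,0,0],0.85],
    [[0,0,0],[0,0,0],0.9],
    [[0,0,0],[0,0,0],0.9],
    [[0,0,5],[0,0,0],0.9],
    [[0,0,25],[0,0,0],0.9],
    [[0,0,35],[0,0,0],1],
    [[0,0,35],[0,0,0],1],
    [[0,0,0],[0,0,0],1]
  ]
}}

```text
clock: 8.9
eef_pos: [0.5046, -0.3875, 0.1278]
tool_rot: [0.654, 0.757, 0.0, 0.007]
ft_force: [1.0, -0.4, 0.9]
grip_width: 0.0859
grasp_force: 0.0
```

>>> {"api": "drive_tool", "payload": {
  "increments": [
    [[13,36,0],[0,0,0],1],
    [[13,36,0],[0,0,0],1],
    [[13,36,0],[0,0,0],1],
    [[13,36,0],[0,0,0],1],
    [[13,36,0],[0,0,0],1],
    [[13,36,0],[0,0,0],1],
    [[13,36,0],[0,0,0],1],
    [[13,36,0],[0,0,0],1]
  ]
}}

```text
clock: 9.57
eef_pos: [0.6052, -0.0947, 0.1194]
tool_rot: [0.654, 0.757, 0.0, 0.0]
ft_force: [0.3, -0.8, -0.3]
grip_width: 0.0851
grasp_force: 0.0
```

>>> {"api": "drive_tool", "payload": {
  "increments": [
    [[12,36,0],[0,0,0],1],
    [[10,36,0],[0,0,0],1],
    [[8,33,0],[0,0,0],1],
    [[0,0,-30],[0,0,0],1],
    [[0,0,0],[0,0,0],1],
    [[0,0,0],[0,0,0],1]
  ]
}}

```text
clock: 10.07
eef_pos: [0.6327, 0.0089, 0.0874]
tool_rot: [0.654, 0.757, -0.002, -0.002]
ft_force: [-0.3, 0.4, 0.4]
grip_width: 0.0852
grasp_force: 0.0
```

```bash
python3 chk.py big_jar 500.5 -385 4
```

```text
eef [634.7   7.6  89.9] psi 8.2 [-0.2  0.  -0.8] 0.0851
top [ 501.1 -383.3] 0.09 1
side [ 500.5 -385. ] 0.0 0
```

View pics/chk.png

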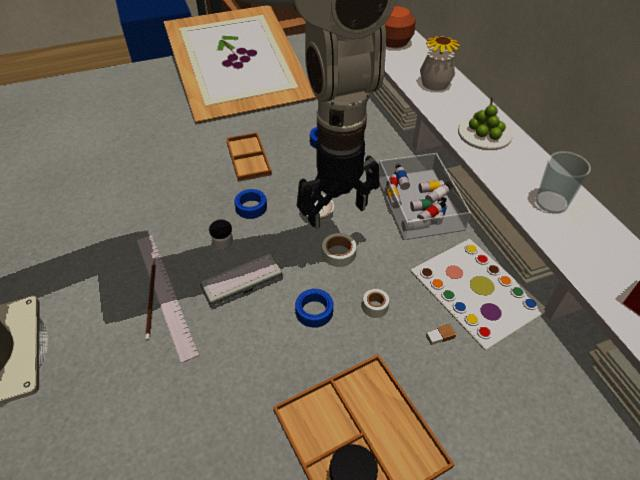

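The jar stands in its compartment at (353,467), and the gripper is over the big roll at (339,249).

>>> {"api": "drive_tool", "payload": {
  "increments": [
    [[2,1,-30],[0,0,0],1],
    [[0,0,-30],[0,0,0],1],
    [[0,0,-20],[0,0,0],1],
    [[0,0,-4],[0,0,0],1],
    [[0,0,-2],[0,0,0],1],
    [[0,0,0],[0,0,0],1]
  ]
}}

```text
clock: 10.77
eef_pos: [0.6376, 0.0088, 0.0045]
tool_rot: [0.654, 0.756, 0.001, 0.001]
ft_force: [-0.2, -0.2, 0.0]
grip_width: 0.0854
grasp_force: 0.0
```

>>> {"api": "drive_tool", "payload": {
  "increments": [
    [[0,0,0],[0,0,0],0.5],
    [[0,0,0],[0,0,0],0],
    [[0,0,0],[0,0,0],0],
    [[0,0,0],[0,0,0],0],
    [[0,0,0],[0,0,0],0]
  ]
}}

```text
clock: 11.18
eef_pos: [0.6389, 0.0094, 0.0065]
tool_rot: [0.654, 0.757, 0.002, 0.002]
ft_force: [-0.2, -0.4, 5.7]
grip_width: 0.0632
grasp_force: 66.2
```

>>> {"api": "drive_tool", "payload": {
  "increments": [
    [[0,0,15],[0,0,0],0],
    [[0,0,30],[0,0,0],0],
    [[0,0,30],[0,0,0],0],
    [[-17,-33,0],[0,0,0],0],
    [[-17,-33,0],[0,0,0],0],
    [[-17,-33,0],[0,0,0],0],
    [[-17,-33,0],[0,0,0],0],
    [[-17,-33,0],[0,0,0],0]
  ]
}}

```text
clock: 11.85
eef_pos: [0.5514, -0.1568, 0.0798]
tool_rot: [0.654, 0.757, 0.001, 0.001]
ft_force: [-0.2, -0.4, -1.1]
grip_width: 0.0631
grasp_force: 66.1
```

>>> {"api": "drive_tool", "payload": {
  "increments": [
    [[-17,-33,0],[0,0,0],0],
    [[-17,-33,0],[0,0,0],0],
    [[-17,-33,0],[0,0,0],0],
    [[-15,-34,0],[0,0,0],0],
    [[0,0,0],[0,0,0],0],
    [[0,0,0],[0,0,0],0],
    [[0,0,0],[0,0,0],0]
  ]
}}

```text
clock: 12.43
eef_pos: [0.486, -0.2888, 0.0792]
tool_rot: [0.654, 0.756, 0.0, 0.001]
ft_force: [-0.1, 0.6, -0.4]
grip_width: 0.0634
grasp_force: 66.1
```

>>> {"api": "drive_tool", "payload": {
  "increments": [
    [[0,-1,-30],[0,0,0],0],
    [[0,0,-25],[0,0,0],0],
    [[0,0,-9],[0,0,0],0],
    [[0,0,0],[0,0,0],0],
    [[0,0,-1],[0,0,0],0],
    [[0,0,-1],[0,0,0],0],
    [[0,0,0],[0,0,0],0],
    [[0,0,0],[0,0,0],0]
  ]
}}

```text
clock: 13.1
eef_pos: [0.4865, -0.2898, 0.0134]
tool_rot: [0.654, 0.757, 0.0, 0.001]
ft_force: [1.0, -0.0, -0.7]
grip_width: 0.0634
grasp_force: 66.2
```

>>> {"api": "drive_tool", "payload": {
  "increments": [
    [[0,0,-1],[0,0,0],0],
    [[0,0,0],[0,0,0],0],
    [[0,0,0],[0,0,0],0]
  ]
}}

```text
clock: 13.35
eef_pos: [0.4857, -0.2896, 0.0115]
tool_rot: [0.654, 0.756, 0.0, 0.0]
ft_force: [0.1, -0.0, -0.3]
grip_width: 0.0634
grasp_force: 66.2
```

>>> {"api": "drive_tool", "payload": {
  "increments": [
    [[0,0,-1],[0,0,0],0],
    [[0,0,0],[0,0,0],0],
    [[0,0,0],[0,0,0],0]
  ]
}}

```text
clock: 13.6
eef_pos: [0.4858, -0.2897, 0.0106]
tool_rot: [0.654, 0.757, 0.0, 0.0]
ft_force: [-0.7, 0.2, 2.1]
grip_width: 0.0635
grasp_force: 66.4
```

>>> {"api": "drive_tool", "payload": {
  "increments": [
    [[0,0,0],[0,0,0],0.85],
    [[0,0,0],[0,0,0],0.9],
    [[0,0,0],[0,0,0],0.9],
    [[0,0,5],[0,0,0],0.9],
    [[0,0,25],[0,0,0],0.9],
    [[0,0,35],[0,0,0],1],
    [[0,0,35],[0,0,0],1]
  ]
}}

```text
clock: 14.18
eef_pos: [0.4846, -0.2888, 0.1106]
tool_rot: [0.654, 0.757, -0.0, -0.002]
ft_force: [0.6, -0.3, -0.6]
grip_width: 0.0855
grasp_force: 0.0
```

```bash
python3 -c "
from h import *
print(get_obs()['joint_pos'])"
```

```text
[-5.37489521e-01  4.46281520e-01 -2.39258249e-02  1.10382368e+00
  1.45786361e-05  8.88046040e-01]
```

>>> {"api": "drive_tool", "payload": {
  "increments": [
    [[-3,22,0],[0,0,6.9],1],
    [[-3,22,0],[0,0,6.9],1],
    [[-3,22,0],[0,0,6.9],1],
    [[-3,22,0],[0,0,6.9],1],
    [[-3,22,0],[0,0,6.9],1],
    [[-3,22,0],[0,0,6.9],1],
    [[-3,22,0],[0,0,6.9],1],
    [[-3,22,0],[0,0,6.9],1]
  ]
}}

```text
clock: 14.85
eef_pos: [0.4614, -0.1125, 0.1108]
tool_rot: [0.226, 0.974, 0.0, 0.0]
ft_force: [0.8, 0.1, 0.4]
grip_width: 0.0853
grasp_force: 0.0
```

>>> {"api": "drive_tool", "payload": {
  "increments": [
    [[-3,22,0],[0,0,6.9],1],
    [[-3,22,0],[0,0,6.9],1],
    [[-3,22,0],[0,0,6.9],1],
    [[-3,22,0],[0,0,6.9],1],
    [[-1,22,0],[0,0,6.9],1],
    [[0,5,-20],[0,0,0.4],1],
    [[0,0,0],[0,0,0],1],
    [[0,0,0],[0,0,0],1]
  ]
}}

```text
clock: 15.52
eef_pos: [0.4476, 0.0017, 0.09]
tool_rot: [-0.074, 0.997, -0.0, -0.001]
ft_force: [0.9, 0.2, 0.1]
grip_width: 0.0853
grasp_force: 0.0
```

```bash
python3 chk.py big_roll 486 -290 4; python3 chk.py tin 446 2 0 8.3
```

```text
eef [448.9   1.   90.9] psi 98.4 [-0.7 -0.6  0.4] 0.0855
top [ 484.8 -290.8] 0.833 1
side [ 484.6 -291. ] 0.426 1
eef [449.2   0.8  90.9] psi 98.3 [-0.6  0.3  0. ] 0.0852
top [446.    2.    8.3] 0.0 0
side [446.    2.3   8.4] 0.137 1
```

View pics/chk.png

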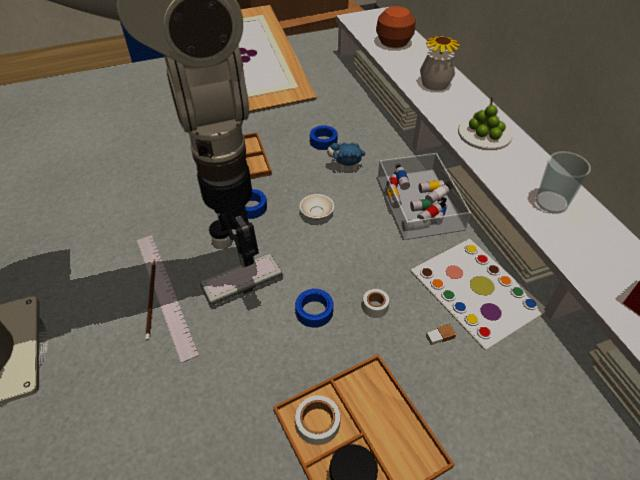

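The big roll lies in the second square compartment at (318,419), and the gripper is over the tin at (240,280).

>>> {"api": "drive_tool", "payload": {
  "increments": [
    [[-3,1,-30],[0,0,0],1],
    [[0,0,-30],[0,0,0],1],
    [[0,0,-20],[0,0,0],1],
    [[0,0,-5],[0,0,0],1],
    [[0,0,0],[0,0,0],1],
    [[0,0,0],[0,0,0],0.5],
    [[0,0,0],[0,0,0],0.2],
    [[0,0,0],[0,0,0],0]
  ]
}}

```text
clock: 16.58
eef_pos: [0.4474, 0.0022, 0.007]
tool_rot: [-0.073, 0.997, -0.0, 0.002]
ft_force: [-9.4, -0.4, 42.4]
grip_width: 0.0518
grasp_force: 53.2
```

>>> {"api": "drive_tool", "payload": {
  "increments": [
    [[0,0,0],[0,0,0],0],
    [[0,0,0],[0,0,0],0],
    [[0,0,0],[0,0,0],0],
    [[0,0,0],[0,0,0],0]
  ]
}}

```text
clock: 16.92
eef_pos: [0.4473, 0.0022, 0.0074]
tool_rot: [-0.073, 0.997, -0.0, 0.002]
ft_force: [-1.6, -0.9, 7.0]
grip_width: 0.0504
grasp_force: 61.0
```

>>> {"api": "drive_tool", "payload": {
  "increments": [
    [[0,0,10],[0,0,0],0],
    [[0,0,30],[0,0,0],0],
    [[0,0,35],[0,0,0],0],
    [[10,-25,0],[0,0,-6.9],0],
    [[10,-25,0],[0,0,-6.9],0],
    [[10,-25,0],[0,0,-6.9],0],
    [[10,-25,0],[0,0,-6.9],0],
    [[10,-25,0],[0,0,-6.9],0]
  ]
}}

```text
clock: 17.58
eef_pos: [0.4963, -0.1237, 0.0814]
tool_rot: [0.228, 0.974, 0.0, 0.001]
ft_force: [-0.5, -0.3, -2.7]
grip_width: 0.0505
grasp_force: 63.9
```

>>> {"api": "drive_tool", "payload": {
  "increments": [
    [[10,-25,0],[0,0,-6.9],0],
    [[10,-25,0],[0,0,-6.9],0],
    [[10,-25,0],[0,0,-6.9],0],
    [[11,-25,0],[0,0,-6.9],0],
    [[11,-25,0],[0,0,-6.9],0],
    [[11,-25,0],[0,0,-6.9],0],
    [[11,-25,0],[0,0,-6.9],0],
    [[11,-26,0],[0,0,-6.9],0]
  ]
}}

```text
clock: 18.25
eef_pos: [0.581, -0.3246, 0.081]
tool_rot: [0.654, 0.757, 0.0, 0.0]
ft_force: [0.4, 0.1, -2.5]
grip_width: 0.0506
grasp_force: 63.9
```

>>> {"api": "drive_tool", "payload": {
  "increments": [
    [[0,0,0],[0,0,-0.3],0],
    [[0,0,0],[0,0,0],0],
    [[0,0,0],[0,0,0],0]
  ]
}}

```text
clock: 18.5
eef_pos: [0.5801, -0.3231, 0.0802]
tool_rot: [0.653, 0.757, 0.0, -0.001]
ft_force: [-0.7, 0.4, -2.4]
grip_width: 0.0508
grasp_force: 63.9
```

```bash
python3 chk.py tin 584 -325 75 98.2
```

```text
eef [ 580.2 -322.4   80.5] psi 8.5 [ 0.5  0.2 -1.6] 0.0507
top [ 579.1 -313.7  100.2] 0.866 1
side [ 578.5 -320.9   98.3] 0.713 1
```

View pics/chk.png

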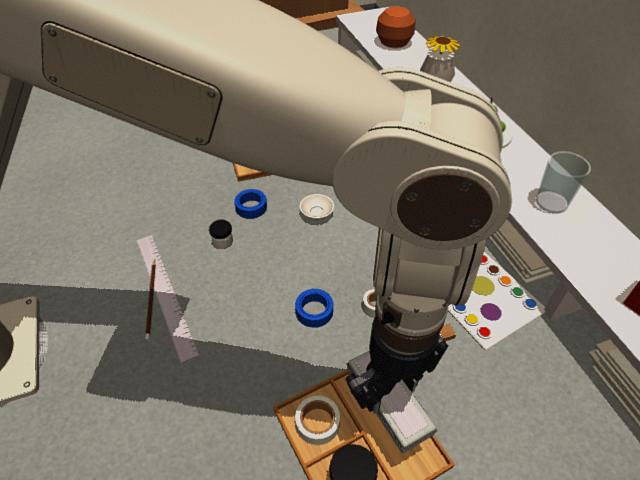

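The tin is held level over the long compartment at (395,400).

>>> {"api": "drive_tool", "payload": {
  "increments": [
    [[3,-2,-30],[0,0,0],0],
    [[0,0,-25],[0,0,0],0],
    [[0,0,-9],[0,0,0],0],
    [[0,0,0],[0,0,0],0],
    [[0,0,-1],[0,0,0],0],
    [[0,0,-1],[0,0,0],0],
    [[0,0,0],[0,0,0],0],
    [[0,0,0],[0,0,0],0]
  ]
}}

```text
clock: 19.37
eef_pos: [0.5844, -0.3259, 0.0158]
tool_rot: [0.653, 0.757, 0.0, 0.001]
ft_force: [0.6, -0.5, -2.4]
grip_width: 0.0506
grasp_force: 63.9
```

>>> {"api": "drive_tool", "payload": {
  "increments": [
    [[0,0,-1],[0,0,0],0],
    [[0,0,0],[0,0,0],0],
    [[0,0,0],[0,0,0],0]
  ]
}}

```text
clock: 19.62
eef_pos: [0.5837, -0.3256, 0.0136]
tool_rot: [0.653, 0.757, 0.0, 0.0]
ft_force: [0.2, 0.8, -2.1]
grip_width: 0.0508
grasp_force: 63.9
```

>>> {"api": "drive_tool", "payload": {
  "increments": [
    [[0,0,-1],[0,0,0],0],
    [[0,0,0],[0,0,0],0],
    [[0,0,0],[0,0,0],0]
  ]
}}

```text
clock: 19.87
eef_pos: [0.5835, -0.3255, 0.0121]
tool_rot: [0.653, 0.757, -0.0, -0.0]
ft_force: [0.6, 1.0, -2.3]
grip_width: 0.051
grasp_force: 63.9
```

>>> {"api": "drive_tool", "payload": {
  "increments": [
    [[0,0,-1],[0,0,0],0],
    [[0,0,0],[0,0,0],0],
    [[0,0,0],[0,0,0],0]
  ]
}}

```text
clock: 20.12
eef_pos: [0.5838, -0.3256, 0.0117]
tool_rot: [0.653, 0.757, 0.0, 0.0]
ft_force: [0.0, -0.1, 0.1]
grip_width: 0.0508
grasp_force: 64.2
```

>>> {"api": "drive_tool", "payload": {
  "increments": [
    [[0,0,-0.5],[0,0,0],0],
    [[0,0,0],[0,0,0],0],
    [[0,0,0],[0,0,0],0]
  ]
}}

```text
clock: 20.37
eef_pos: [0.5838, -0.3256, 0.0116]
tool_rot: [0.653, 0.757, 0.0, 0.0]
ft_force: [-2.7, 1.0, 5.5]
grip_width: 0.0509
grasp_force: 64.8
```

>>> {"api": "drive_tool", "payload": {
  "increments": [
    [[0,0,0.5],[0,0,0],0.7],
    [[0,0,0],[0,0,0],0.75],
    [[0,0,0],[0,0,0],0.75],
    [[0,0,5],[0,0,0],0.75],
    [[0,0,25],[0,0,0],0.75],
    [[0,0,35],[0,0,0],1],
    [[0,0,35],[0,0,0],1]
  ]
}}

```text
clock: 20.95
eef_pos: [0.5827, -0.325, 0.1111]
tool_rot: [0.653, 0.757, -0.0, -0.002]
ft_force: [0.6, -0.7, -0.6]
grip_width: 0.0845
grasp_force: 0.0
```

>>> {"api": "drive_tool", "payload": {
  "increments": [
    [[-12,37,0],[0,0,-1],1],
    [[-12,37,0],[0,0,-1],1],
    [[-12,37,0],[0,0,-1],1],
    [[-12,37,0],[0,0,-1],1],
    [[-12,37,0],[0,0,-1],1],
    [[-12,37,0],[0,0,-1],1],
    [[-12,37,0],[0,0,-1],1],
    [[-12,37,0],[0,0,-1],1]
  ]
}}

```text
clock: 21.62
eef_pos: [0.4871, -0.028, 0.1118]
tool_rot: [0.705, 0.709, 0.0, 0.0]
ft_force: [0.7, 0.3, 0.8]
grip_width: 0.0855
grasp_force: 0.0
```

>>> {"api": "drive_tool", "payload": {
  "increments": [
    [[-12,37,0],[0,0,-1],1],
    [[-12,37,0],[0,0,-1],1],
    [[-12,36,0],[0,0,-1],1],
    [[-16,36,0],[0,0,-0.7],1],
    [[0,0,-25],[0,0,0],1],
    [[0,0,0],[0,0,0],1],
    [[0,0,0],[0,0,0],1]
  ]
}}

```text
clock: 22.2
eef_pos: [0.4345, 0.1165, 0.0859]
tool_rot: [0.727, 0.687, -0.001, -0.0]
ft_force: [0.4, -0.3, -0.3]
grip_width: 0.0857
grasp_force: 0.0
```

```bash
python3 chk.py tin 583 -325 4 98.2;python3 chk.py small_jar 435.4 116.5 0
```

```text
eef [436.4 115.8  87. ] psi -3.4 [0.4 0.1 1.2] 0.085
top [ 582.8 -321.1   98.8] 0.076 1
side [ 583.  -323.3   98.4] 0.084 1
eef [436.7 115.7  87. ] psi -3.4 [ 0.   0.6 -0.5] 0.0856
top [435.4 116.5] 0.0 0
side [434.8 118.3] 0.146 1
```

View pics/chk.png

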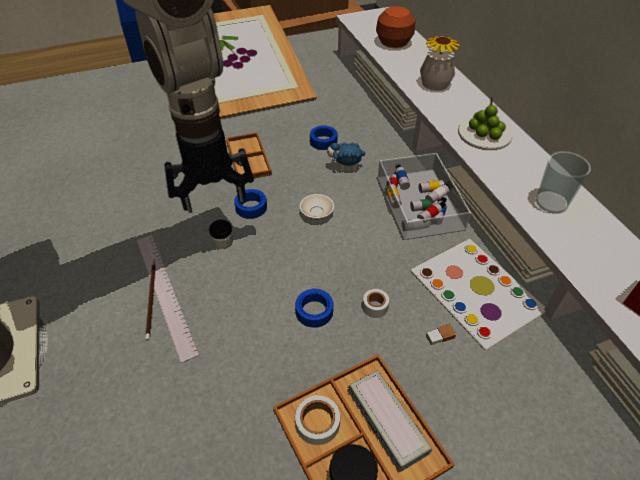

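The tin lies in the long compartment at (390,418), and the gripper is over the small jar at (220,234).

>>> {"api": "drive_tool", "payload": {
  "increments": [
    [[-1,1,-30],[0,0,0],1],
    [[0,0,-30],[0,0,0],1],
    [[0,0,-12],[0,0,0],1],
    [[0,0,-3],[0,0,0],1],
    [[0,0,0],[0,0,0],0.7],
    [[0,0,0],[0,0,0],0.4],
    [[0,0,0],[0,0,0],0.3],
    [[0,0,0],[0,0,0],0]
  ]
}}

```text
clock: 23.27
eef_pos: [0.4361, 0.1178, 0.0128]
tool_rot: [0.727, 0.687, 0.001, 0.001]
ft_force: [-0.8, -0.6, 6.1]
grip_width: 0.0407
grasp_force: 59.8
```

>>> {"api": "drive_tool", "payload": {
  "increments": [
    [[0,0,0],[0,0,0],0],
    [[0,0,0],[0,0,0],0],
    [[0,0,0],[0,0,0],0],
    [[0,0,0],[0,0,0],0]
  ]
}}

```text
clock: 23.6
eef_pos: [0.4361, 0.1178, 0.0128]
tool_rot: [0.727, 0.687, 0.001, 0.001]
ft_force: [0.3, -1.0, 5.8]
grip_width: 0.0408
grasp_force: 59.9
```

>>> {"api": "drive_tool", "payload": {
  "increments": [
    [[0,0,15],[0,0,0],0],
    [[0,0,30],[0,0,0],0],
    [[0,0,30],[0,0,0],0],
    [[14,34,0],[0,0,0],0],
    [[14,34,0],[0,0,0],0],
    [[14,34,0],[0,0,0],0],
    [[14,34,0],[0,0,0],0],
    [[14,34,0],[0,0,0],0]
  ]
}}

```text
clock: 24.27
eef_pos: [0.5053, 0.2892, 0.0871]
tool_rot: [0.727, 0.687, 0.001, 0.0]
ft_force: [1.1, -0.5, 0.6]
grip_width: 0.0403
grasp_force: 60.5
```

>>> {"api": "drive_tool", "payload": {
  "increments": [
    [[15,34,0],[0,0,0],0],
    [[15,34,0],[0,0,0],0],
    [[15,34,0],[0,0,0],0],
    [[0,0,0],[0,0,0],0],
    [[0,0,0],[0,0,0],0],
    [[0,0,0],[0,0,0],0]
  ]
}}

```text
clock: 24.77
eef_pos: [0.549, 0.3891, 0.0857]
tool_rot: [0.727, 0.687, -0.001, 0.0]
ft_force: [0.5, -0.5, 0.6]
grip_width: 0.0399
grasp_force: 60.6
```

Expected contact is at TCP 16.8 mm.

>>> {"api": "drive_tool", "payload": {
  "increments": [
    [[2,0,-30],[0,0,0],0],
    [[0,0,-25],[0,0,0],0],
    [[0,0,-10],[0,0,0],0],
    [[0,0,0],[0,0,0],0],
    [[0,0,-1],[0,0,0],0],
    [[0,0,-1],[0,0,0],0],
    [[0,0,0],[0,0,0],0],
    [[0,0,0],[0,0,0],0]
  ]
}}

```text
clock: 25.43
eef_pos: [0.5525, 0.39, 0.021]
tool_rot: [0.727, 0.687, 0.001, 0.0]
ft_force: [-0.1, -0.0, 0.1]
grip_width: 0.0402
grasp_force: 60.7
```

>>> {"api": "drive_tool", "payload": {
  "increments": [
    [[0,0,-1],[0,0,0],0],
    [[0,0,0],[0,0,0],0],
    [[0,0,0],[0,0,0],0]
  ]
}}

```text
clock: 25.68
eef_pos: [0.5517, 0.3896, 0.0186]
tool_rot: [0.727, 0.687, 0.0, 0.0]
ft_force: [-0.2, -0.8, -0.7]
grip_width: 0.0405
grasp_force: 60.7
```

>>> {"api": "drive_tool", "payload": {
  "increments": [
    [[0,0,-1],[0,0,0],0],
    [[0,0,0],[0,0,0],0],
    [[0,0,0],[0,0,0],0]
  ]
}}

```text
clock: 25.93
eef_pos: [0.5515, 0.3895, 0.0171]
tool_rot: [0.727, 0.687, -0.0, -0.0]
ft_force: [0.1, 0.5, -0.5]
grip_width: 0.0403
grasp_force: 60.7
```

>>> {"api": "drive_tool", "payload": {
  "increments": [
    [[0,0,-0.7],[0,0,0],0],
    [[0,0,0],[0,0,0],0],
    [[0,0,0],[0,0,0],0]
  ]
}}

```text
clock: 26.18
eef_pos: [0.5517, 0.3895, 0.0169]
tool_rot: [0.727, 0.687, 0.0, -0.0]
ft_force: [-1.3, 0.5, 3.3]
grip_width: 0.0402
grasp_force: 60.9
```

>>> {"api": "drive_tool", "payload": {
  "increments": [
    [[0,0,-0.5],[0,0,0],0],
    [[0,0,0],[0,0,0],0],
    [[0,0,0],[0,0,0],0]
  ]
}}

```text
clock: 26.43
eef_pos: [0.5517, 0.3895, 0.0169]
tool_rot: [0.727, 0.687, 0.0, -0.0]
ft_force: [-2.1, -1.5, 5.1]
grip_width: 0.0402
grasp_force: 61.0
```

>>> {"api": "drive_tool", "payload": {
  "increments": [
    [[0,0,0.5],[0,0,0],0.6],
    [[0,0,0],[0,0,0],0.7],
    [[0,0,0],[0,0,0],0.7],
    [[0,0,5],[0,0,0],0.7],
    [[0,0,25],[0,0,0],0.7],
    [[0,0,35],[0,0,0],1],
    [[0,0,35],[0,0,0],1],
    [[7,-37,0],[0,0,0],1]
  ]
}}

```text
clock: 27.1
eef_pos: [0.5618, 0.361, 0.1257]
tool_rot: [0.724, 0.689, 0.009, 0.0]
ft_force: [1.9, 0.6, 2.2]
grip_width: 0.0856
grasp_force: 0.0
```

>>> {"api": "drive_tool", "payload": {
  "increments": [
    [[7,-37,0],[0,0,0],1],
    [[7,-37,0],[0,0,0],1],
    [[7,-37,0],[0,0,0],1],
    [[7,-37,0],[0,0,0],1],
    [[7,-37,0],[0,0,0],1],
    [[7,-37,0],[0,0,0],1],
    [[7,-37,0],[0,0,0],1],
    [[7,-37,0],[0,0,0],1]
  ]
}}

```text
clock: 27.77
eef_pos: [0.6149, 0.0547, 0.117]
tool_rot: [0.727, 0.687, 0.0, 0.0]
ft_force: [0.4, 0.0, -0.4]
grip_width: 0.0855
grasp_force: 0.0
```

>>> {"api": "drive_tool", "payload": {
  "increments": [
    [[7,-37,0],[0,0,0],1],
    [[7,-37,0],[0,0,0],1],
    [[7,-37,0],[0,0,0],1],
    [[8,-37,0],[0,0,0],1],
    [[8,-37,0],[0,0,0],1],
    [[0,0,-30],[0,0,0],1],
    [[0,0,0],[0,0,0],1],
    [[0,0,0],[0,0,0],1]
  ]
}}

```text
clock: 28.43
eef_pos: [0.6496, -0.1285, 0.0846]
tool_rot: [0.727, 0.686, -0.001, -0.002]
ft_force: [-1.1, -0.0, 0.2]
grip_width: 0.0856
grasp_force: 0.0
```

```bash
python3 chk.py small_jar 551.5 389.5 4;python3 chk.py small_roll 651.4 -128.6 0
```

```text
eef [ 651.7 -127.5   87.2] psi -3.2 [-0.5 -0.8  0.7] 0.0852
top [553.6 388.2] 0.179 1
side [550.9 390.6] 0.077 1
eef [ 652.5 -127.4   88.1] psi -3.2 [-0.7  0.7  0.5] 0.0854
top [ 651.4 -128.6] 0.0 0
side [ 651.8 -129.5] 0.12 1
```

View pics/chk.png

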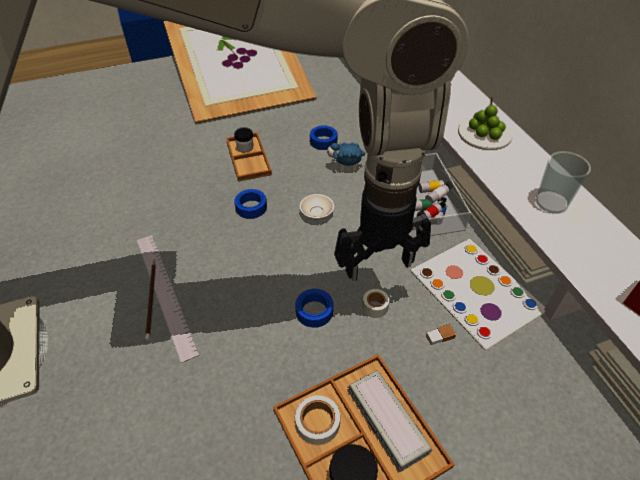

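The small jar stands in its compartment at (244,138), and the gripper is over the small roll at (376,302).

>>> {"api": "drive_tool", "payload": {
  "increments": [
    [[-1,-1.5,-30],[0,0,0],1],
    [[0,0,-30],[0,0,0],1],
    [[0,0,-18],[0,0,0],1],
    [[0,0,-4],[0,0,0],1],
    [[0,0,0],[0,0,0],0.8],
    [[0,0,0],[0,0,0],0.5],
    [[0,0,0],[0,0,0],0.4],
    [[0,0,0],[0,0,0],0]
  ]
}}

```text
clock: 29.5
eef_pos: [0.6528, -0.1303, 0.0077]
tool_rot: [0.727, 0.687, 0.001, 0.002]
ft_force: [-0.2, -0.0, 0.7]
grip_width: 0.0433
grasp_force: 60.9
```

>>> {"api": "drive_tool", "payload": {
  "increments": [
    [[0,0,0],[0,0,0],0],
    [[0,0,0],[0,0,0],0],
    [[0,0,0],[0,0,0],0],
    [[0,0,0],[0,0,0],0]
  ]
}}

```text
clock: 29.83
eef_pos: [0.6527, -0.1304, 0.0074]
tool_rot: [0.727, 0.687, 0.002, 0.002]
ft_force: [-0.5, 0.3, 5.8]
grip_width: 0.0436
grasp_force: 61.5
```

>>> {"api": "drive_tool", "payload": {
  "increments": [
    [[0,0,15],[0,0,0],0],
    [[0,0,35],[0,0,0],0],
    [[0,0,35],[0,0,0],0],
    [[-9,37,0],[0,0,0],0],
    [[-9,37,0],[0,0,0],0],
    [[-9,37,0],[0,0,0],0],
    [[-9,37,0],[0,0,0],0],
    [[-9,37,0],[0,0,0],0]
  ]
}}

```text
clock: 30.5
eef_pos: [0.6053, 0.0564, 0.0904]
tool_rot: [0.727, 0.686, 0.001, 0.0]
ft_force: [1.0, -0.3, -0.1]
grip_width: 0.0435
grasp_force: 61.2
```

>>> {"api": "drive_tool", "payload": {
  "increments": [
    [[-9,37,0],[0,0,0],0],
    [[-9,37,0],[0,0,0],0],
    [[-9,37,0],[0,0,0],0],
    [[-9,37,0],[0,0,0],0],
    [[-8,38,0],[0,0,0],0],
    [[-8,38,0],[0,0,0],0],
    [[-8,38,0],[0,0,0],0],
    [[0,0,0],[0,0,0],0]
  ]
}}

```text
clock: 31.17
eef_pos: [0.5439, 0.3246, 0.0903]
tool_rot: [0.724, 0.69, 0.002, -0.001]
ft_force: [0.9, 1.1, -0.2]
grip_width: 0.0434
grasp_force: 61.2
```

>>> {"api": "drive_tool", "payload": {
  "increments": [
    [[0,0,0],[0,0,0],0],
    [[0,0,0],[0,0,0],0],
    [[0,0,0],[0,0,0],0]
  ]
}}

```text
clock: 31.42
eef_pos: [0.5459, 0.3158, 0.0898]
tool_rot: [0.728, 0.686, -0.0, 0.0]
ft_force: [0.3, -0.2, -1.4]
grip_width: 0.0434
grasp_force: 61.2
```

Contact is expected at TCP about 11.4 mm.

>>> {"api": "drive_tool", "payload": {
  "increments": [
    [[1,1,-30],[0,0,0],0],
    [[0,0,-30],[0,0,0],0],
    [[0,0,-13],[0,0,0],0],
    [[0,0,0],[0,0,0],0],
    [[0,0,-1],[0,0,0],0],
    [[0,0,-1],[0,0,0],0],
    [[0,0,0],[0,0,0],0],
    [[0,0,0],[0,0,0],0]
  ]
}}

```text
clock: 32.08
eef_pos: [0.5475, 0.3181, 0.016]
tool_rot: [0.727, 0.686, 0.001, 0.0]
ft_force: [-0.9, 0.6, 0.2]
grip_width: 0.0437
grasp_force: 61.5
```

>>> {"api": "drive_tool", "payload": {
  "increments": [
    [[0,0,-1],[0,0,0],0],
    [[0,0,0],[0,0,0],0],
    [[0,0,0],[0,0,0],0]
  ]
}}

```text
clock: 32.33
eef_pos: [0.5467, 0.3181, 0.0139]
tool_rot: [0.727, 0.687, 0.0, 0.0]
ft_force: [0.8, 0.2, -1.0]
grip_width: 0.0433
grasp_force: 61.5
```

>>> {"api": "drive_tool", "payload": {
  "increments": [
    [[0,0,-1],[0,0,0],0],
    [[0,0,0],[0,0,0],0],
    [[0,0,0],[0,0,0],0]
  ]
}}

```text
clock: 32.58
eef_pos: [0.5465, 0.318, 0.0125]
tool_rot: [0.727, 0.687, -0.0, -0.0]
ft_force: [0.4, 1.0, 0.2]
grip_width: 0.0432
grasp_force: 61.5
```

>>> {"api": "drive_tool", "payload": {
  "increments": [
    [[0,0,-1],[0,0,0],0],
    [[0,0,0],[0,0,0],0],
    [[0,0,0],[0,0,0],0]
  ]
}}

```text
clock: 32.83
eef_pos: [0.5466, 0.318, 0.0115]
tool_rot: [0.727, 0.687, -0.0, -0.0]
ft_force: [0.1, -0.7, -0.2]
grip_width: 0.0436
grasp_force: 61.5
```

>>> {"api": "drive_tool", "payload": {
  "increments": [
    [[0,0,-0.6],[0,0,0],0],
    [[0,0,0],[0,0,0],0],
    [[0,0,0],[0,0,0],0]
  ]
}}

```text
clock: 33.08
eef_pos: [0.5466, 0.318, 0.0115]
tool_rot: [0.727, 0.687, 0.0, 0.0]
ft_force: [-1.4, -0.7, 4.4]
grip_width: 0.0433
grasp_force: 61.8
```

Contact made: release, lift and retreat toward the robot for a clear view.

>>> {"api": "drive_tool", "payload": {
  "increments": [
    [[0,0,0.3],[0,0,0],0.65],
    [[0,0,0],[0,0,0],0.7],
    [[0,0,0],[0,0,0],0.7],
    [[0,0,5],[0,0,0],0.7],
    [[0,0,25],[0,0,0],0.7],
    [[0,0,35],[0,0,0],0.8],
    [[0,0,35],[0,0,0],0.8]
  ]
}}

```text
clock: 33.67
eef_pos: [0.5456, 0.3174, 0.1112]
tool_rot: [0.727, 0.687, -0.002, -0.0]
ft_force: [0.8, 1.2, 0.6]
grip_width: 0.0685
grasp_force: 0.0
```

>>> {"api": "drive_tool", "payload": {
  "increments": [
    [[-35,0,15],[0,0,0],1],
    [[-35,0,15],[0,0,0],1],
    [[-35,0,15],[0,0,0],1],
    [[-35,0,0],[0,0,0],1],
    [[-35,0,0],[0,0,0],1],
    [[-35,0,0],[0,0,0],1],
    [[0,0,0],[0,0,0],1],
    [[0,0,0],[0,0,0],1]
  ]
}}

```text
clock: 34.33
eef_pos: [0.3352, 0.318, 0.1569]
tool_rot: [0.726, 0.687, 0.0, 0.0]
ft_force: [0.2, 0.1, 0.2]
grip_width: 0.085
grasp_force: 0.0
```

```bash
python3 - <<'E'
from fit import *
cs=[camera('top'),camera('side')];save(cs[0],'endt');save(cs[1],'ends')
for q,x,y,t,z in [('big_jar',501,-385,0,4),('big_roll',486,-290,0,4),('tin',583,-325,98.2,4),('small_jar',551.5,389.5,0,4),('small_roll',547,318,0,4),('dish',637,128,0,0)]:
    S[q]=(S[q][0],x,y,t)
    print(q,*[(np.round(r[0],1),round(r[1],3),r[2]) for r in (fit(q,cs[:1],z),fit(q,cs[1:],z))])
E
```

```text
big_jar (array([ 501.2, -383.2]), np.float64(0.102), 1) (array([ 500.6, -385.9]), np.float64(0.03), 1)
big_roll (array([ 485.3, -292.2]), np.float64(0.63), 1) (array([ 484.7, -291.1]), np.float64(0.368), 1)
tin (array([ 583.9, -323.3,   99.1]), np.float64(0.07), 1) (array([ 582.2, -324. ,   98.8]), np.float64(0.066), 1)
small_jar (array([552.5, 388.7]), np.float64(0.151), 1) (array([551.6, 391.6]), np.float64(0.226), 1)
small_roll (array([547.3, 320.9]), np.float64(0.434), 1) (array([545.4, 318.3]), np.float64(0.064), 1)
dish (array([637.2, 126.7]), np.float64(0.083), 1) (array([637., 128.]), np.float64(0.0), 0)
```

View pics/endt.png

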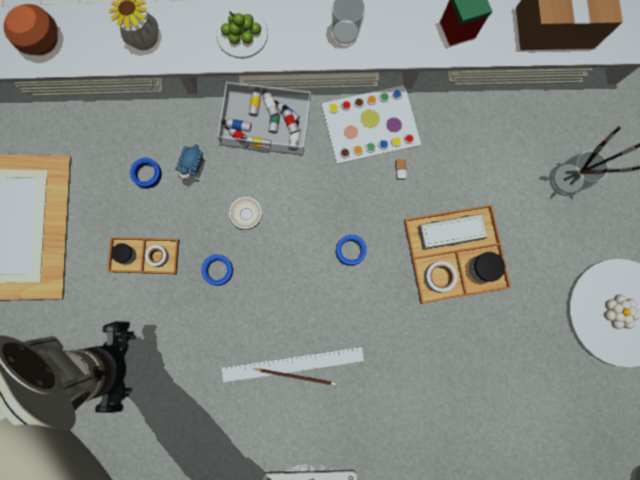

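View pics/ends.png

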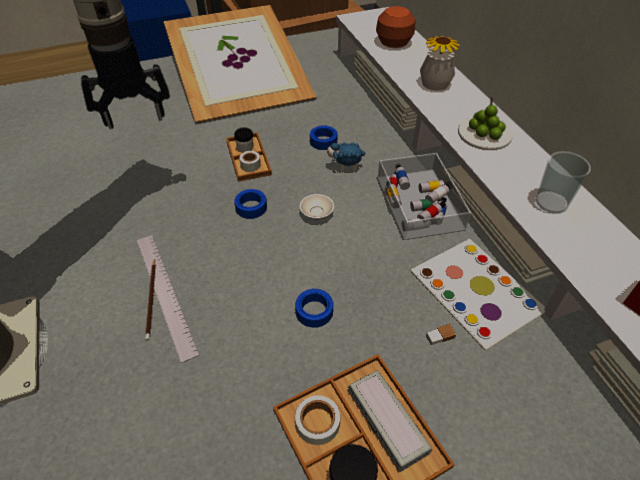

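Both pictures show everything in its compartment: the small jar (122,253) and small roll (157,256) in the small tray, and the big roll (441,276), big jar (488,267) and tin (453,231) in the large tray. The dish, eraser and sheep haven't moved, and the arm is clear.

```bash
python3 -c "
from workcell import job_done
print(job_done())"
```

```text
the job is handed in; nothing more can be done
None
```

The job is handed in: both kits are made up, with all five items flat in their compartments and the dish, eraser and sheep left where they were; the arm finished at about 34 s of the 136 s allowed.

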